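# Raise the dust hood's window to the pointer

## Robot

A 7-joint arm with a two-finger parallel gripper is mounted at the origin on the work surface. World frame = base frame: x ahead of the robot, y to its left, z up, the work surface at z = 0. Lengths are in m, angles in degrees, forces in N, time in s.
With the tool pointing down it reaches from about 0.35 to 0.775 m from the base axis. Payload 3.1 kg.
Tool frame: the origin (TCP) lies on the centre line of the jaws, within the pads' length; the fingertips stand 22 mm ahead of it and the grasp point (between the pads) lies 3 mm ahead of it; z points along the fingers, y is the direction in which the jaws open and shut (so a half turn about z gives the same grasp; the last joint's range is limited). The gripper opens to 85 mm and grips with 20 to 120 N. Pads are 22 mm wide; open, the fingers measure 114 mm over their backs; the gripper's body (76 mm by 85 mm) begins 54 mm behind the grasp point. The pads swing forward as they close: fully open they stand 13 mm farther back than shut.
Start: joints at [-77.046, 17.813, 0.802, 86.603, -0.252, 75.585, -1.558], TCP at [0.146, 0.53, 0.253] pointing down, gripper open.
Joint ranges: [-154.91, 154.91], [-16.99, 109.72], [-72.82, 74.43], [7.12, 147.25], [-82.49, 262.49], [11.32, 116.49], [-174.64, 174.64]. Speed limits (degrees/s): [159.86, 159.86, 180, 180, 180, 180, 180].

## Interface

Orientations are given as a 3x3 rotation matrix whose columns are the frame's x, y, z axes.
In Python, from plant import state, read_camera, camera_model, hand_in, regions_of, tip_of gives the robot as it stands. The module is installed in compiled form; this text tells all that it offers.
- The arm moves only by the tool move_arm, never from a script. Its argument "increments" is a list of rows, each an object with "delta_pos": the shift along the tool's x, y, z normalised to -1 to 1, where 1 is 0.2 m, a list of three; "rotation": the turn, a rotation vector about the tool's x, y, z normalised to -1 to 1, where 1 is 90 degrees, a list of three; "jaw": the opening, from 0 (shut) to 1 (fully open). A call has 1 to 12 rows; each row shifts and turns the pose as measured when the row begins, along the tool's axes as they then stand; what a row does not reach is not made up. A row lasts 1/12 s, in which the tool goes at most 41.7 mm and 7.16 degrees, less where a joint would pass 70% of its speed; a pose out of reach is approached as far as the arm can. A call with a number of a shift or a turn outside -1 to 1 is refused whole. A call with a gripper value outside its range is refused whole. The fingers move at their own pace and stop on an object; "force" is the grip in N (left out, the last holds). Time passes only in rows, so rows that do not move let the fingers close. It gives the time, the measured TCP pose, the force and the opening at its end, in the units of the state.
- state(): the state, without advancing time (a new reading comes with each control period).
- read_camera(name): name is "side" or "top" or "wrist"; returns the picture (400x640x3 uint8, blue, green, red); there is no depth.
- camera_model(name): a dict with "intrinsics" (3x3 intrinsics, pixels), "R" (3x3) and "t" (3): a world point X has camera coordinates R X + t. Camera axes: x right, y down, z forward; pixel columns grow to the right and rows downward; lengths in m; the calibration is good to about 2 mm. The wrist camera is an equidistant fisheye: a pixel r from the principal point sees the ray r / f radians off the axis. A picture is of the moment at which its call begins: read the wrist's pose just before it. camera_model takes no time and is no camera call; for the wrist camera it gives the pose at the moment of the call.
- hand_in(): hands the job in, once; it reports no verdict.
Trained networks look in the newest picture that a camera, given by its name, has taken for a name from the list of things; names that differ only in an ending like _2 or _b are one class to them, and where a whole thing is asked for, a point or a joint stands for the part that bears it (a point fixed in the world has none). Each returns a list of dicts, best first, with "score" (0 to 1); they miss things now and then, are a little off and sometimes report something else, mostly with a low value. They report only what shows in the picture. A call takes as long as a camera call.
- regions_of(camera, label): "mask" (400x640 bool, what is visible of it) and "bbox" ([left, top, right, bottom] in pixels, round what is visible of it).
- tip_of(camera, label): "pixel" ([column, row] in pixels: a listed point, or the origin of a listed thing).
The state is a dict: "time_s": time; "joints": joint angles; "dq": joint speeds; "effort": joint torques, N m; "tcp_pos": TCP position; "ee_rot": TCP orientation; "force": force on the tool from outside, world axes, zero at the start; "torque": the same for the moment, N m; "finger_gap": finger opening in m.
Only numpy, scipy, OpenCV 4.12 (cv2) and the standard library are available. Lean on these libraries where they do the work, as an engineer would, in place of code of your own. Each camera call takes 0.05 s, during which the arm holds its last target. There are 200 camera calls.

## Task

Open the carving dust hood to its working height: put your fingertips beneath the red lip of the clear front window and push the counterweighted window smoothly up its sloping guides until the lip stands level with the tip of the green pointer clipped to the right-hand post, then take the hand away and leave the window standing there. Do not pinch the lip, and leave the pointer, the wood block in the hood and the mallet, glue bottle and gouge in front of it where they are.

Things in the scene. Friction and masses are not known exactly. Their poses are not given: they have to be found in the camera images.
- hood: Bench-top dust hood, fixed: grey tray, aluminium frame, clear panes, 560 wide (y) x 350 deep (x) x 430 mm high. Origin: middle of its front lower edge, on the bench; x into the hood, y left. The front leans back 35 degrees: the window slides up along (0.574, 0, 0.819) of this frame. Front sill 42 mm high. Sloping front posts at y = +-257 mm, 46 mm wide; between them, below the window, it is open
- sash (a joint): The clear window with the red lip along its lower edge: slope distance (m) of the lip's centreline above shut (0 shut, 0.22 fully up). At 0 the centreline lies at (0, y, 53 mm) in the hood's frame, on the window's outer face. It weighs 0.9 kg but is counterweighted: it stays wherever it is left and moves, up or down the slope, against 3 to 6 N of friction
- lip_edge (a point): Middle of the lip's front edge. The lip is a red bar 420 mm long (y), standing out 34 mm square from the window's outer face, 12 mm thick (underside 6 mm below this point, down the slope). Axes: x square into the window (forward and down), y along the lip to the left, z up the slope, the way the window travels
- pointer (a joint): Where the green pointer clip sits on the right-hand post: slope distance (m) on the same scale as joint sash; the lip is level with the pointer when the two are equal. The clip is 26 mm high and can be pushed along its post with 8 N: leave it alone
- pointer_tip (a point): Tip of the green pointer, which points left at the right-hand end of the lip (10 mm clear of it), 220 mm to the right of the hood's middle; it lies 5 mm outside the window's outer face. Same axes as lip_edge: z up the slope
- block: Half-carved block of pale wood lying inside the hood on its tray, 120 x 90 x 85 mm high. Origin at the centre of its underside, z up
- mallet: Dark wooden carver's mallet standing on its head, 222 mm high, 92 mm across at most, handle up. Origin at the centre of its underside, z up
- glue: White glue bottle with an orange cap, 64 mm across, 170 mm high, standing. Origin at the centre of its underside, z up
- gouge: Carving gouge lying on the bench, 255 mm long, 24 mm thick: wooden handle from x = -115 mm to 0, steel blade to x = +140 mm. Origin on its underside where the handle meets the blade; x along the blade

How it is judged (in metres and radians):
On the way:
1. the fingers push up against the lip (contact force between the fingers and sash_c0 above 0.5 N), for 0.1 s.
At the end, for the whole second after the job is handed in: The lip's centreline is within 10 mm (along the slope) of the pointer's tip and the window is at rest, held by its counterweights alone; the pointer has moved less than 5 mm and the block, mallet, glue bottle and gouge less than 20 mm (z of lip_edge in the frame of pointer_tip between -0.01 and 0.01 m and velocity of joint sash between -0.01 and 0.01 m/s and distance of pointer_tip from where it was at the start of the episode below 0.005 m and distance of each of block, mallet, glue, gouge from where it was at the start of the episode below 0.02 m); the robot touches nothing.
It fails at once if the lip is pinched (fingers pressing on its top and its underside at once) (contact force between the fingers and sash_c1 above 1.5 N and contact force between the fingers and sash_c0 above 1.5 N).
It fails at once if the window is shoved or flung (faster than 0.4 m/s) (velocity of joint sash above 0.4 m/s).
It fails at once if the pointer is pushed along its post (distance of pointer_tip from where it was at the start of the episode above 0.005 m).
It fails at once if the block, mallet, glue bottle or gouge is moved, knocked over or lifted (distance of any of block, mallet, glue, gouge from where it was at the start of the episode above 0.02 m or angle between any of block, mallet, glue, gouge's own z axis and vertical above 0.3 rad).
It also fails if it takes over 58 s, if anything falls off the work surface, if the arm or the gripper's body presses on something with over 40 N, if the wrist force passes 120 N, or if a joint passes its speed limit or range.

## Working session

There is one attempt and no reset: what is moved stays moved. The work goes in short steps, Python scripts to look and compute and a tool call to move; the robot and the scene stay as the last step left them, time stands still between calls to the robot, and variables do not carry over. Pictures are saved under pics/ and viewed, about 8 in all and at most 12, crops included, and the job is handed in when it is done.

Besides the shell and the picture viewer there is one more tool, called after "Emit:" in YAML: its name, and indented under it one key for each argument. move_arm: Moves the arm, as the interface text tells. Its arguments: {"type":"object","properties":{"increments":{"type":"array"},"force":{"type":"number"}},"required":["increments"]}

```bash
mkdir -p pics
python3 - <<'E'
from plant import *
import cv2,numpy as np
s=state();print(s['time_s'],s['tcp_pos'],s['ee_rot'])
for c in ['side','top']:
    im=read_camera(c);cv2.imwrite(f'pics/{c}0.png',im)
    m=camera_model(c);print(c,np.round(m['intrinsics'],1).tolist(),np.round(m['R'],4).tolist(),np.round(m['t'],4).tolist())
    for l in ['hood','lip_edge','pointer_tip','block','mallet','glue','gouge']:
        t=tip_of(c,l);print(l,[(np.round(x['pixel'],1).tolist(),round(x['score'],2)) for x in t[:2]])
E
```

```text
0.0 [0.14534018 0.52974517 0.25221753] [[-9.64369100e-01  2.64559879e-01 -5.56612790e-04]
 [ 2.64560457e-01  9.64366406e-01 -2.28032858e-03]
 [-6.65047783e-05 -2.34633615e-03 -9.99997245e-01]]
side [[409.4, 0.0, 313.2], [0.0, 409.4, 191.7], [0.0, 0.0, 1.0]] [[0.6626, -0.7489, -0.0115], [-0.5512, -0.4771, -0.6845], [0.5072, 0.4599, -0.7289]] [-0.3563, 0.3873, 0.6467]
hood [([277.4, 219.5], 0.97)]
lip_edge [([281.3, 171.0], 0.89)]
pointer_tip [([398.1, 177.4], 0.89)]
block []
mallet [([197.3, 178.0], 0.58), ([398.0, 180.5], 0.56)]
glue [([346.6, 312.1], 0.91)]
gouge [([235.0, 246.1], 0.55)]
top [[362.4, 0.0, 318.8], [0.0, 362.4, 202.6], [0.0, 0.0, 1.0]] [[0.0083, -0.9999, 0.0068], [-0.9896, -0.0092, -0.1433], [0.1434, -0.0055, -0.9897]] [0.0174, 0.5634, 0.8091]
hood [([293.4, 218.8], 0.77)]
lip_edge [([292.5, 208.9], 0.98)]
pointer_tip [([405.7, 158.6], 0.72)]
block []
mallet [([190.2, 240.3], 0.82)]
glue [([402.6, 258.1], 0.74)]
gouge [([282.9, 273.0], 0.81)]
```

View pics/side0.png

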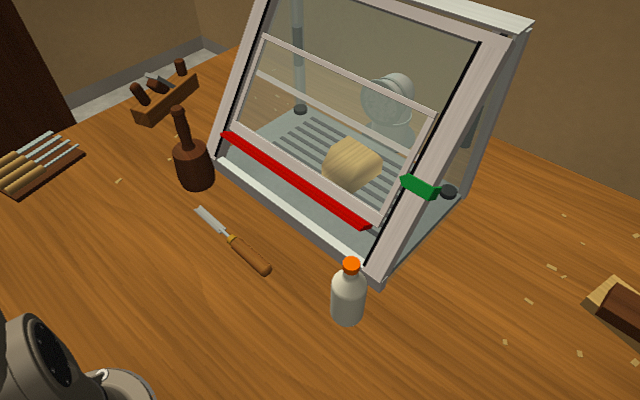

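View pics/top0.png

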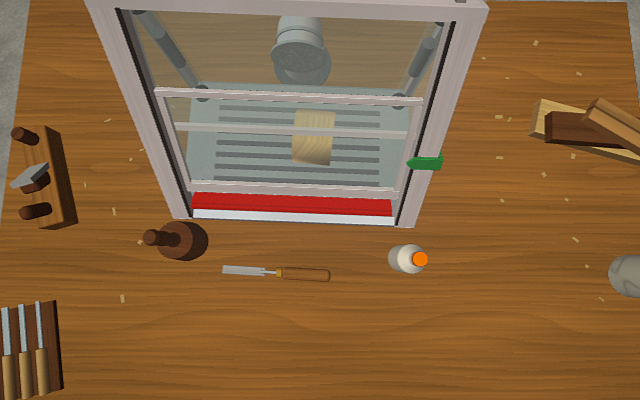

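```bash
cat > h.py <<'E'
import numpy as np
from plant import camera_model
U=np.array([.574,0,.819]);N=np.array([-.819,0,.574])
def proj(c,X):
    m=camera_model(c);p=m['R']@X+m['t'];q=m['intrinsics']@p;return q[:2]/q[2]
def Rz(a):return np.array([[np.cos(a),-np.sin(a),0],[np.sin(a),np.cos(a),0],[0,0,1]])
def W(h,X):return np.array([h[0],h[1],0])+Rz(h[2])@X
def lip(s,y=0,out=.034,up=0):return np.array([0,y,.053])+U*(s+up)+N*out
E
python3 - <<'E'
from h import *
import cv2
from scipy.optimize import least_squares
obs=[('side','hood',(277.4,219.5)),('side','lip',(281.3,171)),('side','pt',(398.1,177.4)),('top','hood',(293.4,218.8)),('top','lip',(292.5,208.9)),('top','pt',(405.7,158.6))]
for c in ['side','top']:
    im=cv2.imread(f'pics/{c}0.png').astype(int)
    red=(im[...,2]>140)&(im[...,1]<60)&(im[...,0]<60);red[:,:180]=0
    ys,xs=np.nonzero(red)
    print(c,[(int(xs[i]),int(ys[i])) for i in (np.argmin(xs),np.argmax(xs),np.argmax(ys),np.argmin(ys),np.argmax(ys-xs),np.argmax(ys+xs),np.argmin(ys-xs),np.argmin(xs+ys))])
    g=(im[...,1]>100)&(im[...,2]<60)&(im[...,0]<100);ys,xs=np.nonzero(g);print('green',xs.min(),ys[xs==xs.min()],xs.max(),ys.min(),ys.max())
    i=np.argmin
    if c=='top':
        a=np.nonzero(red.any(0))[0]
        for x,l in ((a[0]+3,'bl'),(a[-1]-3,'br')): print(x,np.nonzero(red[:,x])[0][[0,-1]])
def pred(p,k):
    h=p[:3]
    return {'hood':lambda:W(h,np.zeros(3)),'lip':lambda:W(h,lip(p[3])),'pt':lambda:W(h,lip(p[4],-.22,.005))}[k]()
f=lambda p:np.concatenate([proj(c,pred(p,k))-o for c,k,o in obs])
r=least_squares(f,[.55,.07,0,.03,.1],loss='soft_l1')
print(np.round(r.x,4),np.round(f(r.x),1))
p=r.x
for c in ['side','top']:
  for y in(.21,-.21):
    print(c,y,[np.round(proj(c,W(p,lip(p[3],y,o,u))),1).tolist() for o in(.034,0) for u in(.006,-.006)])
  print('posts',[np.round(proj(c,W(p,np.array([0,y,0.]))),1).tolist() for y in(.28,-.28)])
E
```

```text
side [(220, 133), (369, 223), (358, 230), (224, 131), (220, 134), (369, 223), (368, 222), (220, 133)]
green 400 [176 177 178 179] 441 173 200
top [(190, 206), (416, 265), (416, 265), (195, 192), (190, 206), (416, 265), (389, 200), (195, 192)]
green 407 [162 163 164] 442 152 169
193 [196 207]
413 [262 262]
[ 0.5166  0.0818 -0.0206  0.0814  0.1875] [ 3.2 -0.4  1.2  0.5  0.2 -1.4  0.8  4.9 -2.  -0.2 -0.7  4.9]
side 0.21 [[220.1, 127.2], [218.5, 131.9], [230.8, 128.3], [229.2, 132.9]]
side -0.21 [[363.5, 221.7], [360.8, 227.2], [371.7, 219.7], [369.0, 225.1]]
posts [[206.4, 163.8], [378.8, 292.3]]
top 0.21 [[187.9, 203.7], [189.3, 207.7], [192.2, 192.0], [193.5, 196.0]]
top -0.21 [[392.6, 209.8], [391.7, 213.7], [390.7, 197.9], [389.8, 201.8]]
posts [[179.2, 220.3], [409.0, 227.0]]
```

```bash
cat > fit.py <<'E'
from h import *
import cv2,sys
from scipy.optimize import least_squares
im=cv2.imread('pics/top0.png').astype(int)
red=(im[...,2]>140)&(im[...,1]<60)&(im[...,0]<60);red[:,:180]=0;red[:,400:]=0
for x in (192,195,389,391): q=np.nonzero(red[:,x])[0]; print(x,q[:1],q[-1:])
ys,xs=np.nonzero(red);print('max x',xs.max(),ys[xs==xs.max()])
E
python3 fit.py
python3 - <<'E'
import cv2,numpy as np
a=cv2.imread('pics/top0.png')[140:240,170:450];b=cv2.imread('pics/side0.png')[110:300,200:450]
a=cv2.resize(a,None,fx=2.8,fy=2.8,interpolation=2);b=cv2.resize(b,None,fx=1.6,fy=1.6,interpolation=2)
o=np.zeros((590,790,3),np.uint8);o[:a.shape[0],:a.shape[1]]=a[:, :790];o[285:285+b.shape[0],:b.shape[1]]=b
cv2.imwrite('pics/z.png',o)
E
```

```text
192 [197] [207]
195 [192] [207]
389 [200] [215]
391 [209] [215]
max x 391 [209 210 211 213 214 215]
```

View pics/z.png

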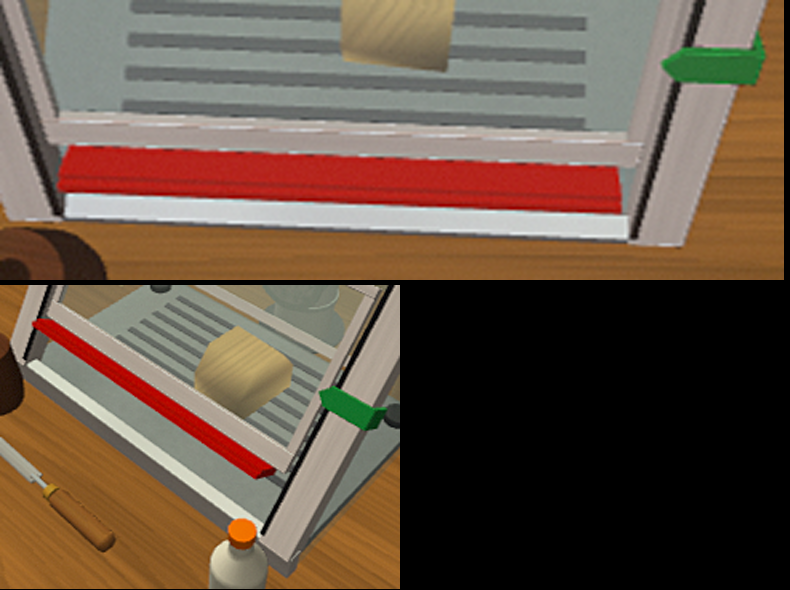

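```bash
cat > fit.py <<'E'
from h import *
from scipy.optimize import least_squares
L=lambda y,o,u:(lambda p:lip(p[3],y,o,u))
H=lambda p:np.zeros(3)
P=lambda p:lip(p[4],-.22,.005)
obs=[('side',H,(277.4,219.5)),('top',H,(293.4,218.8)),('side',L(0,.034,0),(281.3,171)),('top',L(0,.034,0),(292.5,208.9)),
('side',P,(399.5,177.5)),('top',P,(406.5,163.2)),
('side',L(.21,.034,-.006),(220,134.5)),('side',L(-.21,.034,-.006),(361.5,230)),('side',L(-.21,0,-.006),(370,225)),
('top',L(.21,.034,-.006),(190,208)),('top',L(-.21,.034,-.006),(391.5,216)),('top',L(.21,0,.006),(194.5,191.7)),('top',L(-.21,0,.006),(390,199.5))]
f=lambda p:np.concatenate([proj(c,W(p,k(p)))-o for c,k,o in obs])
r=least_squares(f,[.55,.07,0,.03,.1],loss='soft_l1')
if __name__=='__main__':
    print(np.round(r.x,4));print(np.round(f(r.x).reshape(-1,2),1).tolist())
    # top camera pointing at objects
    m=[camera_model(c) for c in('side','top')]
    for n,c,px,z in [('mallet','top',(190.2,240.3),0),('glue','top',(402.6,258.1),0),('gouge','top',(282.9,273),.0),('glue','side',(346.6,312.1),0),('gouge','side',(235,246.1),0)]:
        M=camera_model(c);d=M['R'].T@np.linalg.inv(M['intrinsics'])@np.r_[px,1];C=-M['R'].T@M['t'];print(n,np.round(C-d*C[2]/d[2],3))
    p=r.x;print('lip edge',W(p,lip(p[3])),'lower',W(p,lip(p[3],0,.034,-.006)),'target',W(p,lip(p[4])))
E
python3 fit.py
```

```text
[ 0.5189  0.0803 -0.027   0.0767  0.1862]
[[4.4, -0.6], [1.4, 3.9], [1.7, 2.3], [-1.2, 0.3], [-0.3, -0.6], [-0.5, 0.4], [-0.4, -1.2], [-0.8, -0.5], [-1.0, 2.3], [0.7, -0.5], [0.5, -1.3], [-0.8, 0.2], [1.2, -0.5]]
mallet [0.474 0.332 0.   ]
glue [ 0.436 -0.181  0.   ]
gouge [0.398 0.107 0.   ]
glue [ 0.435 -0.176  0.   ]
gouge [0.397 0.104 0.   ]
lip edge [0.53507989 0.07987363 0.13537006] lower [0.53163715 0.07996651 0.13045606] target [0.59788107 0.07817942 0.22500921]
```

```bash
cat > plan.py <<'E'
# plan.py out below_slope ds y n | or W x y z n (tool down, yaw aligned)
from h import *
import sys
from plant import state
from scipy.linalg import logm,expm
h=np.array([.5189,.0803,-.027]);S=.0767
def pose(R,p):T=np.eye(4);T[:3,:3]=R;T[:3,3]=p;return T
def tool(s,out,y=0,tilt=0): # tilt deg: extra nose-up
    a=np.radians(tilt);R=Rz(h[2])@np.c_[-U,[0,1,0],-N]
    Ry=np.array([[np.cos(a),0,np.sin(a)],[0,1,0],[-np.sin(a),0,np.cos(a)]])
    return pose(R@Ry,W(h,lip(s,y,out)))
def down(x,y,z):return pose(Rz(h[2])@np.diag([-1,1,-1.]),[x,y,z])
def go(T,n):
    s=state();T0=pose(s['ee_rot'],s['tcp_pos'])
    for k in range(3):
        q=T0[:3,:3].T@(T0[:3,:3]);
    D=np.real(logm(np.linalg.inv(T0)@T))/n
    print('t',round(s['time_s'],2),'tcp',np.round(s['tcp_pos'],4),'F',np.round(s['force'],1),'gap',s['finger_gap'],'q',np.round(s['joints'],0))
    print('row x%d: dpos'%n,np.round(expm(D)[:3,3]/.2,4),'rot',np.round(np.array([D[2,1],D[0,2],D[1,0]])*2/np.pi,4))
    for f in(.25,.5,.75,1):print(f,np.round((T0@expm(D*n*f))[:3,3],3))
a=sys.argv[1:]
if a[0]=='W':go(down(*map(float,a[1:4])),int(a[4]))
else:go(tool(*map(float,a[1:-1])),int(a[-1]))
E
python3 plan.py W .36 .08 .27 18
```

```text
t 0.8 tcp [0.1455 0.5304 0.2533] F [ 0.7  0.2 -0.6] gap 0.08527378842938238 q [-77.  18.   1.  87.  -0.  76.  -2.]
row x18: dpos [-0.0783 -0.1148 -0.0046] rot [ 0.      0.     -0.0085]
0.25 [0.189 0.413 0.257]
0.5 [0.239 0.299 0.262]
0.75 [0.296 0.188 0.266]
1 [0.36 0.08 0.27]
```

Emit:
move_arm:
  increments:
    - {"delta_pos": [-0.08,-0.115,-0.005],"rotation": [0,0,-0.0085],"jaw": 0}
    - {"delta_pos": [-0.08,-0.115,-0.005],"rotation": [0,0,-0.0085],"jaw": 0}
    - {"delta_pos": [-0.08,-0.115,-0.005],"rotation": [0,0,-0.0085],"jaw": 0}
    - {"delta_pos": [-0.08,-0.115,-0.005],"rotation": [0,0,-0.0085],"jaw": 0}
    - {"delta_pos": [-0.08,-0.115,-0.005],"rotation": [0,0,-0.0085],"jaw": 0}
    - {"delta_pos": [-0.08,-0.115,-0.005],"rotation": [0,0,-0.0085],"jaw": 0}
    - {"delta_pos": [-0.08,-0.115,-0.005],"rotation": [0,0,-0.0085],"jaw": 0}
    - {"delta_pos": [-0.08,-0.115,-0.005],"rotation": [0,0,-0.0085],"jaw": 0}
    - {"delta_pos": [-0.08,-0.115,-0.005],"rotation": [0,0,-0.0085],"jaw": 0}
    - {"delta_pos": [-0.08,-0.115,-0.005],"rotation": [0,0,-0.0085],"jaw": 0}
    - {"delta_pos": [-0.08,-0.115,-0.005],"rotation": [0,0,-0.0085],"jaw": 0}
    - {"delta_pos": [-0.08,-0.115,-0.005],"rotation": [0,0,-0.0085],"jaw": 0}

```text
time_s: 1.8
tcp_pos: [0.2831, 0.2167, 0.2639]
ee_rot: [[-0.996, 0.084, -0.001], [0.084, 0.996, 0.008], [0.002, 0.007, -1.0]]
force: [-0.2, -0.9, -0.7]
finger_gap: 0.0001
```

```bash
python3 plan.py W .36 .08 .27 9
```

```text
t 1.8 tcp [0.2831 0.2167 0.2639] F [-0.2 -0.9 -0.7] gap 0.0001362206269177824 q [-57.  -7.  16. 112.   1.  74.  43.]
row x9: dpos [-0.0471 -0.0733 -0.0037] rot [ 0.0005 -0.0001 -0.004 ]
0.25 [0.302 0.182 0.265]
0.5 [0.321 0.148 0.267]
0.75 [0.34  0.114 0.268]
1 [0.36 0.08 0.27]
```

Emit:
move_arm:
  increments:
    - {"delta_pos": [-0.06,-0.08,-0.004],"rotation": [0,0,-0.004],"jaw": 0}
    - {"delta_pos": [-0.06,-0.08,-0.004],"rotation": [0,0,-0.004],"jaw": 0}
    - {"delta_pos": [-0.06,-0.08,-0.004],"rotation": [0,0,-0.004],"jaw": 0}
    - {"delta_pos": [-0.06,-0.08,-0.004],"rotation": [0,0,-0.004],"jaw": 0}
    - {"delta_pos": [-0.06,-0.08,-0.004],"rotation": [0,0,-0.004],"jaw": 0}
    - {"delta_pos": [-0.06,-0.08,-0.004],"rotation": [0,0,-0.004],"jaw": 0}
    - {"delta_pos": [-0.06,-0.08,-0.004],"rotation": [0,0,-0.004],"jaw": 0}
    - {"delta_pos": [-0.06,-0.08,-0.004],"rotation": [0,0,-0.004],"jaw": 0}

```text
time_s: 2.47
tcp_pos: [0.3749, 0.0723, 0.2715]
ee_rot: [[-0.999, 0.036, 0.004], [0.036, 0.999, 0.014], [-0.003, 0.014, -1.0]]
force: [-0.6, -0.5, -0.3]
finger_gap: 0.0001
```

```bash
python3 plan.py T .027 .11 0 12
```

```text
t 2.47 tcp [0.3749 0.0723 0.2715] F [-0.6 -0.5 -0.3] gap 0.0001273218093939798 q [-47.  -5.  32. 109.   2.  75.  73.]
row x12: dpos [-0.0024  0.0045  0.065 ] rot [ 0.0005 -0.0507 -0.0008]
0.25 [0.38  0.075 0.233]
0.5 [0.393 0.078 0.197]
0.75 [0.415 0.08  0.164]
1 [0.444 0.082 0.138]
```

Emit:
move_arm:
  increments:
    - {"delta_pos": [-0.002,0.005,0.065],"rotation": [0,-0.051,0],"jaw": 0}
    - {"delta_pos": [-0.002,0.005,0.065],"rotation": [0,-0.051,0],"jaw": 0}
    - {"delta_pos": [-0.002,0.005,0.065],"rotation": [0,-0.051,0],"jaw": 0}
    - {"delta_pos": [-0.002,0.005,0.065],"rotation": [0,-0.051,0],"jaw": 0}
    - {"delta_pos": [-0.002,0.005,0.065],"rotation": [0,-0.051,0],"jaw": 0}
    - {"delta_pos": [-0.002,0.005,0.065],"rotation": [0,-0.051,0],"jaw": 0}
    - {"delta_pos": [-0.002,0.005,0.065],"rotation": [0,-0.051,0],"jaw": 0}
    - {"delta_pos": [-0.002,0.005,0.065],"rotation": [0,-0.051,0],"jaw": 0}

```text
time_s: 3.13
tcp_pos: [0.4166, 0.0741, 0.1827]
ee_rot: [[-0.787, 0.054, 0.614], [0.056, 0.998, -0.016], [-0.614, 0.021, -0.789]]
force: [1.5, -1.4, 1.2]
finger_gap: -0.0003
```

```bash
python3 plan.py T .027 .11 0 6
```

```text
t 3.13 tcp [0.4166 0.0741 0.1827] F [ 1.5 -1.4  1.2] gap -0.0002783894891455641 q [-32. -14.   6. 141.  47.  25.  21.]
row x6: dpos [0.0102 0.0073 0.0425] rot [-0.0005 -0.0316 -0.0036]
0.25 [0.422 0.076 0.171]
0.5 [0.429 0.078 0.159]
0.75 [0.436 0.08  0.149]
1 [0.444 0.082 0.138]
```

```bash
python3 plan.py T .027 .08 0 8
```

```text
t 3.13 tcp [0.4166 0.0741 0.1827] F [ 1.5 -1.4  1.2] gap -0.0002783894891455641 q [-32. -14.   6. 141.  47.  25.  21.]
row x8: dpos [0.0047 0.0056 0.0504] rot [-0.0004 -0.0237 -0.0027]
0.25 [0.428 0.076 0.166]
0.5 [0.44  0.078 0.15 ]
0.75 [0.454 0.08  0.135]
1 [0.469 0.082 0.121]
```

Emit:
move_arm:
  increments:
    - {"delta_pos": [0.005,0.006,0.055],"rotation": [0,0,-0.003],"jaw": 0}
    - {"delta_pos": [0.005,0.006,0.055],"rotation": [0,0,-0.003],"jaw": 0}
    - {"delta_pos": [0.005,0.006,0.055],"rotation": [0,-0.024,-0.003],"jaw": 0}
    - {"delta_pos": [0.005,0.006,0.05],"rotation": [0,-0.024,-0.003],"jaw": 0}
    - {"delta_pos": [0.005,0.006,0.05],"rotation": [0,-0.024,-0.003],"jaw": 0}

```text
time_s: 3.55
tcp_pos: [0.4384, 0.0742, 0.1469]
ee_rot: [[-0.74, 0.046, 0.671], [0.035, 0.999, -0.029], [-0.671, 0.002, -0.741]]
force: [-0.6, -1.0, -0.0]
finger_gap: -0.0001
```

```bash
python3 plan.py T .027 .08 0 6
```

```text
t 3.55 tcp [0.4384 0.0742 0.1469] F [-0.6 -1.  -0. ] gap -0.00011119042885911239 q [-24.  -5.  -2. 145.  85.  19. -17.]
row x6: dpos [-0.0011  0.0071  0.0332] rot [-0.0014 -0.0237 -0.0015]
0.25 [0.445 0.076 0.14 ]
0.5 [0.453 0.078 0.133]
0.75 [0.461 0.08  0.127]
1 [0.469 0.082 0.121]
```

Emit:
move_arm:
  increments:
    - {"delta_pos": [0,0.01,0.045],"rotation": [0,0,0],"jaw": 0}
    - {"delta_pos": [0,0.01,0.045],"rotation": [0,-0.02,0],"jaw": 0}
    - {"delta_pos": [0,0.01,0.045],"rotation": [0,-0.03,0],"jaw": 0}
    - {"delta_pos": [0,0.01,0.045],"rotation": [0,-0.04,0],"jaw": 0}
    - {"delta_pos": [0,0.01,0.03],"rotation": [0,-0.04,0],"jaw": 0}
    - {"delta_pos": [0,0,0],"rotation": [0,-0.04,0],"jaw": 0}

```text
time_s: 4.05
tcp_pos: [0.4569, 0.0675, 0.1135]
ee_rot: [[-0.69, 0.049, 0.722], [-0.02, 0.996, -0.087], [-0.724, -0.075, -0.686]]
force: [-0.8, -0.6, -0.7]
finger_gap: -0.0002
```

```bash
python3 plan.py T .027 .05 0 6
```

```text
t 4.05 tcp [0.4569 0.0675 0.1135] F [-0.8 -0.6 -0.7] gap -0.00020192454780349972 q [  9.   7. -39. 147. 114.  33. -46.]
row x6: dpos [-0.0135  0.0128  0.0279] rot [-0.0069 -0.0157  0.0047]
0.25 [0.466 0.071 0.111]
0.5 [0.475 0.074 0.108]
0.75 [0.484 0.077 0.106]
1 [0.493 0.081 0.104]
```

```bash
python3 plan.py T .03 .05 0 7 6; python3 plan.py T .035 .035 0 7 6
```

```text
t 4.05 tcp [0.4569 0.0675 0.1135] F [-0.8 -0.6 -0.7] gap -0.00020192454780349972 q [  9.   7. -39. 147. 114.  33. -46.]
row x6: dpos [-0.0174  0.0127  0.0268] rot [-0.0071 -0.0028  0.0042]
0.25 [0.466 0.071 0.112]
0.5 [0.476 0.074 0.11 ]
0.75 [0.486 0.077 0.108]
1 [0.495 0.081 0.106]
t 4.05 tcp [0.4569 0.0675 0.1135] F [-0.8 -0.6 -0.7] gap -0.00020192454780349972 q [  9.   7. -39. 147. 114.  33. -46.]
row x6: dpos [-0.0232  0.013   0.0386] rot [-0.0071 -0.0028  0.0042]
0.25 [0.47  0.071 0.11 ]
0.5 [0.484 0.074 0.107]
0.75 [0.497 0.077 0.104]
1 [0.51  0.081 0.102]
```

Emit:
move_arm:
  increments:
    - {"delta_pos": [-0.02,0.013,0.028],"rotation": [0,0,0],"jaw": 0}
    - {"delta_pos": [-0.02,0.013,0.028],"rotation": [0,0,0],"jaw": 0}
    - {"delta_pos": [-0.02,0.013,0.028],"rotation": [-0.007,0,0.004],"jaw": 0}
    - {"delta_pos": [-0.02,0.013,0.028],"rotation": [-0.007,0,0.004],"jaw": 0}

```text
time_s: 4.38
tcp_pos: [0.4865, 0.0747, 0.1076]
ee_rot: [[-0.692, 0.047, 0.721], [-0.001, 0.998, -0.067], [-0.722, -0.047, -0.69]]
force: [1.0, -0.3, 0.2]
finger_gap: 0.0002
```

```bash
python3 plan.py T .035 .035 0 7 6; python3 plan.py T .035 .035 0 0 6|sed -n 2p
```

```text
t 4.38 tcp [0.4865 0.0747 0.1076] F [ 1.  -0.3  0.2] gap 0.00016012126347751752 q [  9.  11. -37. 144. 118.  32. -47.]
row x6: dpos [-0.01    0.0058  0.0176] rot [-0.005  -0.0032  0.0022]
0.25 [0.492 0.076 0.106]
0.5 [0.498 0.078 0.105]
0.75 [0.504 0.079 0.103]
1 [0.51  0.081 0.102]
row x6: dpos [-0.009   0.0058  0.0181] rot [-0.0048 -0.0161  0.0025]
```

Emit:
move_arm:
  increments:
    - {"delta_pos": [-0.01,0.006,0.019],"rotation": [-0.005,-0.016,0.002],"jaw": 0}
    - {"delta_pos": [-0.01,0.006,0.019],"rotation": [-0.005,-0.016,0.002],"jaw": 0}
    - {"delta_pos": [-0.01,0.006,0.019],"rotation": [-0.005,-0.016,0.002],"jaw": 0}
    - {"delta_pos": [-0.01,0.006,0.019],"rotation": [-0.005,-0.016,0.002],"jaw": 0}
    - {"delta_pos": [-0.01,0.006,0.019],"rotation": [-0.005,-0.016,0.002],"jaw": 0}
    - {"delta_pos": [-0.01,0.006,0.019],"rotation": [-0.005,-0.016,0.002],"jaw": 0}
    - {"delta_pos": [0,0,0],"rotation": [0,0,0],"jaw": 0}

```text
time_s: 4.97
tcp_pos: [0.5254, 0.0812, 0.1062]
ee_rot: [[-0.558, 0.025, 0.829], [0.004, 1.0, -0.028], [-0.83, -0.012, -0.558]]
force: [-0.4, 0.3, -0.7]
finger_gap: 0.0001
```

```bash
python3 plan.py T .06 .032 0 0 6; python3 -c "
from plant import *;import cv2
cv2.imwrite('pics/s1.png',read_camera('side'))"
```

```text
t 4.97 tcp [0.5254 0.0812 0.1062] F [-0.4  0.3 -0.7] gap 7.471656212737424e-05 q [ 10.  23. -39. 146. 138.  50. -63.]
row x6: dpos [-0.0107 -0.001  -0.0055] rot [-0.0006  0.002   0.0012]
0.25 [0.526 0.081 0.11 ]
0.5 [0.526 0.081 0.113]
0.75 [0.527 0.08  0.117]
1 [0.527 0.08  0.121]
```

View pics/s1.png

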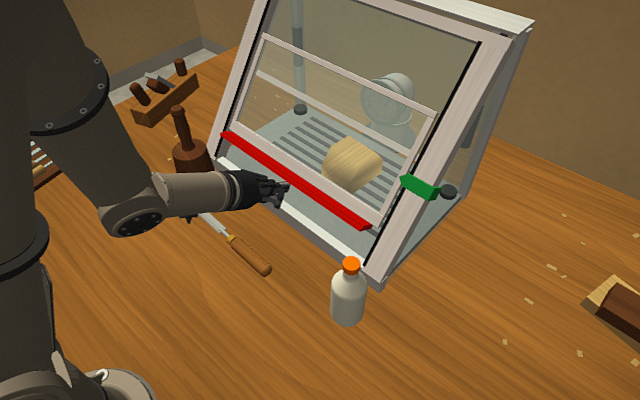

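Emit:
move_arm:
  increments:
    - {"delta_pos": [0,0,-0.015],"rotation": [0,0,0.001],"jaw": 0}
    - {"delta_pos": [0,0,-0.015],"rotation": [0,0,0.001],"jaw": 0}
    - {"delta_pos": [-0.02,0,0],"rotation": [0,0.002,0.001],"jaw": 0}
    - {"delta_pos": [-0.02,0,0],"rotation": [0,0.002,0.001],"jaw": 0}
    - {"delta_pos": [-0.02,0,0],"rotation": [0,0.002,0.001],"jaw": 0}
    - {"delta_pos": [-0.02,0,0],"rotation": [0,0.002,0.001],"jaw": 0}

```text
time_s: 5.52
tcp_pos: [0.5265, 0.083, 0.1216]
ee_rot: [[-0.577, 0.026, 0.816], [0.007, 1.0, -0.027], [-0.816, -0.01, -0.577]]
force: [-0.2, 0.5, -5.2]
finger_gap: 0.0004
```

```bash
python3 plan.py T .12 .032 0 0 10
```

```text
t 5.52 tcp [0.5265 0.083  0.1216] F [-0.2  0.5 -5.2] gap 0.0004145404767419879 q [ 11.  18. -39. 144. 134.  44. -60.]
row x10: dpos [-0.0298 -0.0016  0.0005] rot [-0.0003 -0.0003  0.0005]
0.25 [0.535 0.082 0.134]
0.5 [0.544 0.081 0.146]
0.75 [0.553 0.08  0.158]
1 [0.562 0.079 0.17 ]
```

Emit:
move_arm:
  increments:
    - {"delta_pos": [-0.03,-0.002,0],"rotation": [0,0,0],"jaw": 0}
    - {"delta_pos": [-0.03,-0.002,0],"rotation": [0,0,0],"jaw": 0}
    - {"delta_pos": [-0.03,-0.002,0],"rotation": [0,0,0],"jaw": 0}
    - {"delta_pos": [-0.03,-0.002,0],"rotation": [0,0,0],"jaw": 0}
    - {"delta_pos": [-0.03,-0.002,0],"rotation": [0,0,0],"jaw": 0}
    - {"delta_pos": [-0.03,-0.002,0],"rotation": [0,0,0],"jaw": 0}
    - {"delta_pos": [-0.03,-0.002,0],"rotation": [0,0,0],"jaw": 0}
    - {"delta_pos": [-0.03,-0.002,0],"rotation": [0,0,0],"jaw": 0}
    - {"delta_pos": [-0.03,-0.002,0],"rotation": [0,0,0],"jaw": 0}
    - {"delta_pos": [-0.03,-0.002,0],"rotation": [0,0,0],"jaw": 0}

```text
time_s: 6.35
tcp_pos: [0.5388, 0.0819, 0.1519]
ee_rot: [[-0.627, 0.009, 0.779], [0.001, 1.0, -0.012], [-0.779, -0.007, -0.627]]
force: [0.2, 0.6, -4.6]
finger_gap: 0.0003
```

```bash
python3 plan.py T .155 .032 0 0 6
```

```text
t 6.35 tcp [0.5388 0.0819 0.1519] F [ 0.2  0.6 -4.6] gap 0.00034309265989014516 q [ 14.  10. -37. 139. 127.  28. -50.]
row x6: dpos [-0.0524 -0.0023  0.0051] rot [ 0.0011 -0.007   0.0017]
0.25 [0.55  0.081 0.163]
0.5 [0.561 0.08  0.175]
0.75 [0.571 0.08  0.186]
1 [0.582 0.079 0.198]
```

Emit:
move_arm:
  increments:
    - {"delta_pos": [-0.035,-0.002,0.006],"rotation": [0.001,-0.015,0.001],"jaw": 0}
    - {"delta_pos": [-0.035,-0.002,0.006],"rotation": [0.001,-0.015,0.001],"jaw": 0}
    - {"delta_pos": [-0.035,-0.002,0.006],"rotation": [0.001,-0.015,0.001],"jaw": 0}
    - {"delta_pos": [-0.035,-0.002,0.006],"rotation": [0.001,-0.015,0.001],"jaw": 0}
    - {"delta_pos": [-0.035,-0.002,0.006],"rotation": [0,-0.015,0],"jaw": 0}
    - {"delta_pos": [-0.035,-0.002,0.006],"rotation": [0,-0.015,0],"jaw": 0}
    - {"delta_pos": [-0.035,-0.002,0.006],"rotation": [0,-0.015,0],"jaw": 0}

```text
time_s: 6.93
tcp_pos: [0.5597, 0.0809, 0.1775]
ee_rot: [[-0.514, 0.007, 0.858], [-0.002, 1.0, -0.01], [-0.858, -0.007, -0.514]]
force: [-0.8, 0.6, -3.3]
finger_gap: 0.0001
```

```bash
python3 plan.py T .165 .032 0 0 6
```

```text
t 6.93 tcp [0.5597 0.0809 0.1775] F [-0.8  0.6 -3.3] gap 7.25746945509616e-05 q [ 15.  12. -39. 141. 137.  37. -59.]
row x6: dpos [-0.0328 -0.0018  0.0064] rot [0.0013 0.0076 0.0018]
0.25 [0.566 0.08  0.185]
0.5 [0.573 0.08  0.192]
0.75 [0.58  0.079 0.199]
1 [0.587 0.078 0.207]
```

Emit:
move_arm:
  increments:
    - {"delta_pos": [-0.035,-0.002,0.008],"rotation": [0.001,0.002,0],"jaw": 0}
    - {"delta_pos": [-0.035,-0.002,0.008],"rotation": [0.001,0.001,0],"jaw": 0}
    - {"delta_pos": [-0.035,-0.002,0.008],"rotation": [0.001,0,0],"jaw": 0}
    - {"delta_pos": [-0.035,-0.002,0.008],"rotation": [0.001,-0.002,0],"jaw": 0}
    - {"delta_pos": [0,0,0],"rotation": [0,0,0],"jaw": 0}

```text
time_s: 7.35
tcp_pos: [0.5726, 0.0798, 0.1923]
ee_rot: [[-0.529, 0.007, 0.849], [-0.007, 1.0, -0.013], [-0.849, -0.013, -0.529]]
force: [0.1, -0.1, -0.3]
finger_gap: -0.0
```

```bash
python3 plan.py T .169 .032 0 0 6
cat > meas.py <<'E'
import sys,cv2
from fit import r
from h import *
from plant import *
from scipy.optimize import least_squares
p=r.x;n=sys.argv[1]
for c in('side','top'):
    im=read_camera(c);cv2.imwrite(f'pics/{c}_{n}.png',im);a=im.astype(int)
    red=(a[...,2]>140)&(a[...,1]<60)&(a[...,0]<60)
    x0,x1=(205,400) if c=='side' else (180,412)
    red[:,:x0]=0;red[:,x1:]=0
    if c=='top': red[240:]=0
    else: red[245:]=0
    ys,xs=np.nonzero(red)
    lx=np.array([xs.min(),ys[xs==xs.min()].max()]);
    b=ys.argmax() if c=='side' else (ys+xs).argmax()
    rx=np.array([xs[b],ys[b]])
    for nm,o,y in(('L',lx,.21),('R',rx,-.21)):
        s=least_squares(lambda q:proj(c,W(p,lip(q[0],y,.034,-.006)))-o,[.15]);print(c,nm,o,'sash',round(s.x[0],4),'res',np.round(s.fun,1))
    g=(a[...,1]>100)&(a[...,2]<60)&(a[...,0]<100);ys,xs=np.nonzero(g);print('ptr',xs.min(),ys[xs==xs.min()])
print('ptr fit',p[4])
E
python3 meas.py a
```

```text
t 7.35 tcp [0.5726 0.0798 0.1923] F [ 0.1 -0.1 -0.3] gap -2.6993770493693733e-05 q [ 15.  10. -38. 138. 134.  32. -55.]
row x6: dpos [-0.02   -0.0011  0.0039] rot [0.001  0.0058 0.0023]
0.25 [0.577 0.08  0.197]
0.5 [0.581 0.079 0.201]
0.75 [0.585 0.079 0.205]
1 [0.59  0.078 0.21 ]
side L [232  98] sash 0.1648 res [-0.4 -0.1]
side R [379 189] sash 0.1613 res [1.5 0.7]
ptr 400 [177 178 179]
top L [180 176] sash 0.1656 res [-0.1  0. ]
top R [399 184] sash 0.1648 res [1.  0.3]
ptr 407 [162 163 164]
ptr fit 0.18619439432155716
```

View pics/side_a.png

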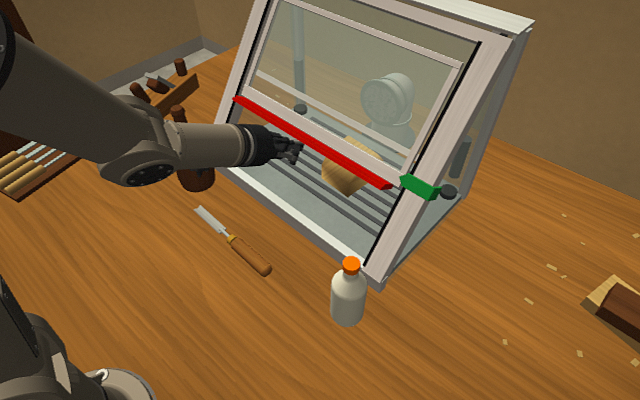

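Emit:
move_arm:
  increments:
    - {"delta_pos": [-0.03,-0.002,0.007],"rotation": [0.001,0.001,0],"jaw": 0}
    - {"delta_pos": [-0.03,-0.002,0.007],"rotation": [0.001,0.001,0],"jaw": 0}
    - {"delta_pos": [-0.03,-0.002,0.007],"rotation": [0.001,0,0],"jaw": 0}
    - {"delta_pos": [-0.03,-0.002,0.007],"rotation": [0.001,0,0],"jaw": 0}
    - {"delta_pos": [0,0,0],"rotation": [0,0,0],"jaw": 0}

```text
time_s: 7.87
tcp_pos: [0.5858, 0.0788, 0.2048]
ee_rot: [[-0.543, 0.009, 0.84], [-0.01, 1.0, -0.017], [-0.84, -0.017, -0.542]]
force: [-0.5, -0.2, 0.2]
finger_gap: -0.0001
```

```bash
python3 plan.py T .167 .032 0 0 6;python3 meas.py b
```

```text
t 7.87 tcp [0.5858 0.0788 0.2048] F [-0.5 -0.2  0.2] gap -0.00010668641044759125 q [ 15.   9. -36. 135. 129.  28. -49.]
row x6: dpos [-0.0036 -0.0003  0.0004] rot [0.0005 0.004  0.0026]
0.25 [0.586 0.079 0.206]
0.5 [0.587 0.079 0.206]
0.75 [0.588 0.079 0.207]
1 [0.589 0.078 0.208]
side L [235  92] sash 0.1799 res [-1.3 -0.4]
side R [383 180] sash 0.1793 res [1.9 0.9]
ptr 399 [177]
top L [180 169] sash 0.1815 res [-2.2  0.8]
top R [400 178] sash 0.1801 res [1.5 0.4]
ptr 407 [162 163 164]
ptr fit 0.18619439432155716
```

Emit:
move_arm:
  increments:
    - {"delta_pos": [-0.02,-0.001,0.001],"rotation": [0,0,0],"jaw": 0}
    - {"delta_pos": [-0.02,-0.001,0.001],"rotation": [0,0,0],"jaw": 0}
    - {"delta_pos": [0,0,0],"rotation": [0,0,0],"jaw": 0}

```text
time_s: 8.22
tcp_pos: [0.589, 0.0786, 0.2094]
ee_rot: [[-0.546, 0.008, 0.837], [-0.01, 1.0, -0.016], [-0.837, -0.017, -0.546]]
force: [-1.9, 0.0, -0.6]
finger_gap: -0.0002
```

```bash
python3 plan.py T .14 .032 0 0 5;python3 meas.py c
python3 - <<'E'
import cv2
cv2.imwrite('pics/zc.png',cv2.resize(cv2.imread('pics/side_c.png')[70:250,210:470],None,fx=3,fy=3,interpolation=2))
E
```

```text
t 8.22 tcp [0.589  0.0786 0.2094] F [-1.9  0.  -0.6] gap -0.00020738167806088627 q [ 15.   8. -36. 134. 128.  26. -48.]
row x5: dpos [ 0.0283  0.0002 -0.0002] rot [0.0008 0.0043 0.0032]
0.25 [0.585 0.079 0.204]
0.5 [0.581 0.079 0.198]
0.75 [0.577 0.079 0.192]
1 [0.573 0.079 0.186]
side L [236  90] sash 0.1849 res [-1.5 -0.5]
side R [385 178] sash 0.1841 res [1.1 0.5]
ptr 399 [176 177]
top L [180 167] sash 0.186 res [-2.8  1. ]
top R [401 176] sash 0.1855 res [1.1 0.3]
ptr 407 [162 163 164]
ptr fit 0.18619439432155716
```

View pics/zc.png

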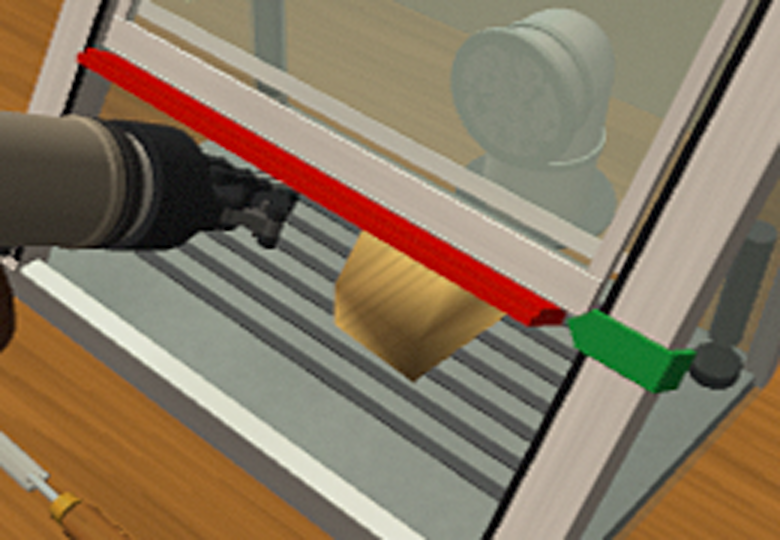

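The lip's right end at (548,316) in the crop lines up with the pointer tip at (570,320). I'll lower the hand off the lip and withdraw.

Emit:
move_arm:
  increments:
    - {"delta_pos": [0.04,0,0],"rotation": [0,0,0],"jaw": 0}
    - {"delta_pos": [0.04,0,0],"rotation": [0,0,0],"jaw": 0}
    - {"delta_pos": [0.04,0,0],"rotation": [0,0,0],"jaw": 0}
    - {"delta_pos": [0,0,-0.05],"rotation": [0,0,0],"jaw": 0}
    - {"delta_pos": [0,0,-0.06],"rotation": [0,0,0],"jaw": 0}
    - {"delta_pos": [0,0,-0.06],"rotation": [0,0,0],"jaw": 0}
    - {"delta_pos": [0,0,-0.06],"rotation": [0,0,0],"jaw": 0}
    - {"delta_pos": [0,0,-0.06],"rotation": [0,0,0],"jaw": 0}
    - {"delta_pos": [0,0,-0.06],"rotation": [0,0,0],"jaw": 0}
    - {"delta_pos": [0,0,0],"rotation": [0,0,0],"jaw": 0}

```text
time_s: 9.15
tcp_pos: [0.5283, 0.0786, 0.2448]
ee_rot: [[-0.512, 0.018, 0.859], [-0.007, 1.0, -0.025], [-0.859, -0.019, -0.512]]
force: [0.7, 0.1, 0.1]
finger_gap: -0.0001
```

```bash
python3 plan.py T .14 .1 0 0 5|head -1;python3 meas.py d
```

```text
t 9.15 tcp [0.5283 0.0786 0.2448] F [0.7 0.1 0.1] gap -0.00011880016032229079 q [ 16.  -5. -38. 140. 123.  22. -49.]
side L [236  90] sash 0.1849 res [-1.5 -0.5]
side R [384 177] sash 0.1849 res [2.3 1.1]
ptr 399 [176 177]
top L [180 167] sash 0.186 res [-2.8  1. ]
top R [401 176] sash 0.1855 res [1.1 0.3]
ptr 407 [162 163 164]
ptr fit 0.18619439432155716
```

View pics/side_d.png

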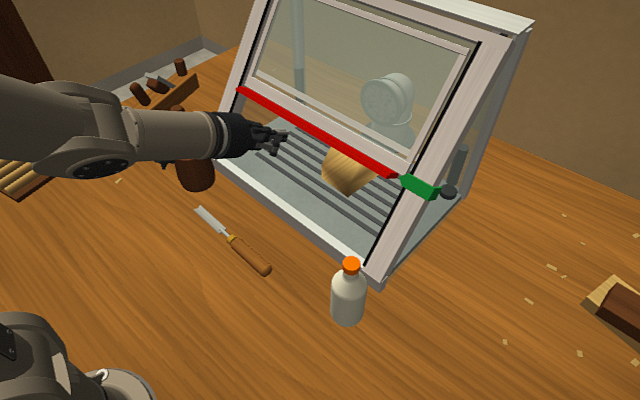

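View pics/top_d.png

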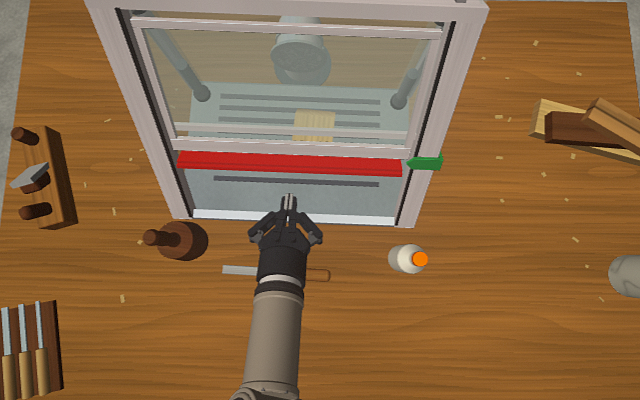

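```bash
python3 -c "
from plant import *
print(hand_in())"
```

```text
the job is handed in; nothing more can be done
None
```

The window is open with its red lip level with the green pointer, the hand is clear of it, and I've handed the job in. I pushed it up about 11 cm with the closed fingers under the lip, at roughly 0.06 m/s or less. I then lowered the fingers off the lip and backed the hand away.

- **Lip height:** after I took the hand away, the cameras put the lip at 0.185–0.186 m and the pointer at 0.186 m. That is about 1 mm off, against the 10 mm allowed. The lip read the same before and after the hand left, to within about 1 mm.
- **Pointer and objects:** the pointer tip is within about 1 pixel of where it began. The mallet, glue bottle, gouge and block look unmoved in the pictures, and nothing in the scene was knocked.
- **Hand clear:** the arm touches nothing. The tool force reads about 0.7 N, which is just noise.
- **Disagreements:** the corner fits left 1–3 pixel errors, partly because a mask edge cut off the lip's left end in the top view. The network's top-view pointer tip was about 5 pixels off, so I used the tip located by its green colour instead. The arm also came close to a joint limit (elbow joint 4) on the approach and drifted a few degrees in tilt during the push, but the contact force stayed at about 5 N.

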